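# Read the temperature logger with the contact wand

## Task

Slide the logger's shutter fully open to bare its round contact pad, then take the square-handled reader wand out of the instrument stand. Hold the wand's steel tip inside the small ring marked at the middle of the pad, square to the pad's sloping face, pressing lightly so that the sprung pad sinks to about half of its 10 mm travel (about 3 N, never hard). Finish while still holding the wand there with the gripper, and do not disturb the other things on the bench.

Things in the scene. Friction and masses are not known exactly. Their poses are not given: they have to be found in the camera images.
- logger: Temperature logger console: beige wedge, fixed, 200 mm wide (y), 140 deep (x). Origin: centre of underside; x to its high rear edge, y left, z up. Flat upper face slopes 20 deg, falling to -x: normal (-0.342, 0, 0.940), centre 85 mm above the origin. Two aluminium rails 16 mm high, 8 thick, 40 apart, run along y over the face; the pad lies between them, the shutter rides on top.
- pad_top (a point): Centre of the top of the contact pad, marked by a dot and a 15 mm ring. The pad is a steel disc 28 mm across, its top 12 mm above the sloping face; unpressed this point is at (-0.004, -0.030, 0.096) in the logger's frame. z: outward normal of the face; y: the logger's y. Moves with the pad. The closed shutter hides it.
- pad (a joint): How far the contact pad is pressed in along the face normal, m: 0 free, 0.010 at its stop. Spring 600 N/m from zero: 3 N at half travel.
- shutter (a joint): How far the shutter is slid open along the logger's +y, m: 0 closed (over the pad), 0.065 fully open at its stop. Starts between 0 and 0.018. Stays where it is left; sliding takes about 1.5 N. The shutter is an aluminium plate 58 x 60 mm, 3 thick, its top 19 mm above the face, with one black upright tab at its middle.
- shutter_tab (a point): Middle of the top edge of the shutter's tab: a fin 10 mm thick (along the logger's y), 30 mm long (along the slope), standing 28 mm above the shutter plate, square to the face. Same axes as pad_top. Take it between the fingers, closing along the logger's y, or push its side.
- stand: White instrument stand, fixed: block 62 (x) by 170 (y) by 75 mm high with three 22 mm square sockets right through it, in a row at y = -52, 0, 52 mm. Origin: centre of underside. Wand, marker pen and pipette stand upright in the sockets in any order, feet on the bench. Grip with the fingers closing along the stand's x, across the row.
- wand: Reader wand, grey, the only one in the stand with a square handle and flat square top. 165 mm long, 60 to 130 g. Origin: end of its steel tip; z from the tip up along the wand. Nose 8 mm across, 30 long; above it the handle, 20 x 20 mm, sides along x and y. In the stand the tip is on the bench, sides parallel to the stand's, upper 90 mm clear of the block, 1 mm play each side; pull straight up.
- marker: Round marker pen, 20 mm across, 150 mm tall, black cap, in the stand; leave it alone. Origin: its foot.
- pipette: Round white pipette, 20 mm across with a thin steel plunger and a button at the top, 158 mm tall, in the stand; leave it alone. Origin: its foot.
- specimen_cup: Lidded specimen jar, 54 mm across, 60 mm tall, standing between the logger and the stand; leave it alone. Origin: centre of its underside.
- dish: Covered culture dish, 70 mm across, 15 mm tall, on the bench near the robot; leave it alone. Origin: centre of its underside.
- gel_bottle: Clear bottle, 64 mm across, 160 mm tall, at the back; leave it alone. Origin: centre of its underside.
- flask: Steel vacuum flask, 100 mm across, 175 mm tall, at the back; leave it alone. Origin: centre of its underside.
- tube_rack: White rack of capped sample tubes, 100 x 220 mm, 100 mm tall, at the back; leave it alone. Origin: centre of its underside.
Not all that is in view belongs to the job. What is shaped like the stand but red is not meant. Leave any pink look-alike of the wand alone.

How it is judged (in metres and radians):
On the way, in this order (a step that is already met when the one before it is completed fails the run):
1. the shutter is slid open (value of joint shutter above 0.056 m), for 0.2 s.
2. the wand is held in the gripper, clear of the stand (z of wand in the frame of stand above 0.08 m and contact force between the fingers and wand above 2 N), for 0.2 s.
At the end, for the whole second after the job is handed in: The shutter is open (at least 54 of 65 mm); the wand's tip is on the pad within 7.5 mm of its centre, the wand within 8 degrees of square to the pad, and the pad pressed in 2 to 8 mm by a contact force of 0.8 to 6 N; the wand is at rest, held by the fingers, which do not touch the logger (value of joint shutter above 0.054 m and distance between wand and pad_top below 0.0075 m and angle between the z axis of wand and the z axis of pad_top, either way round below 0.14 rad and value of joint pad between 0.002 and 0.008 m and contact force between wand and logger between 0.8 and 6 N and contact force between the fingers and wand above 2 N and contact force between the fingers and logger below 0.3 N and linear speed of wand below 0.02 m/s); the arm keeps its last pose, push and grip.
It fails at once if the wand is pressed hard on the logger (over 15 N) (contact force between wand and logger above 15 N).
It fails at once if something else on the bench or in the stand is disturbed (moved over 30 mm) (distance of any of marker, pipette, specimen_cup, dish, gel_bottle, flask, tube_rack from where it was at the start of the episode above 0.03 m).
It also fails if it takes over 53 s, if anything falls off the work surface, if the arm or the gripper's body presses on something with over 40 N, if the wrist force passes 120 N, or if a joint passes its speed limit or range.

## Robot

A 7-joint arm with a two-finger parallel gripper is mounted at the origin on the work surface. World frame = base frame: x ahead of the robot, y to its left, z up, the work surface at z = 0. Lengths are in mm, angles in rad, forces in N, time in s.
With the tool pointing down it reaches from about 425 to 825 mm from the base axis. Payload 3.6 kg.
Tool frame: the origin (TCP) lies on the centre line of the jaws, within the pads' length; the fingertips stand 11 mm ahead of it and the grasp point (between the pads) lies 8 mm behind it; z points along the fingers, y is the line along which they close (so a half turn about z gives the same grasp; the last joint's range is limited). The gripper opens to 93 mm and grips with 3 to 60 N. Pads are 15 mm wide; open, the fingers measure 128 mm over their backs; the gripper's body (75 mm by 188 mm) begins 65 mm behind the grasp point.
Start: joints at [-1.294, 0.615, -0.013, 1.423, 0.008, 1.103, -0.04], TCP at [193.793, 620.409, 229.64] pointing down, gripper open.
Joint ranges: [-3.12, 3.12], [-0.3, 2.06], [-1.34, 1.32], [0.26, 2.42], [-1.36, 4.5], [0.01, 1.98], [-2.84, 2.84]. Speed limits (rad/s): [2.79, 2.79, 3.14, 3.14, 3.14, 3.14, 3.14].

## Interface

Orientations are given as a unit quaternion [x, y, z, w].
In Python, from plant import readout, eyes, job_done gives the robot as it stands.
- The arm moves only by the shell command python3 -m crank 'ROWS' [OPENING]. ROWS is JSON, a list of rows, each an object with "delta_pos": the shift along the tool's x, y, z in units of 25 mm (1.0 is 25 mm), a list of three; "spin": the turn about the tool's z in units of 5 degrees (1.0 is 5 degrees). A call has 1 to 8 rows; each row is the pose to reach, as a shift and turn from the pose commanded when the call began, along the tool's axes at that moment; what a row does not reach only later rows make up. A row lasts 1/12 s, in which the tool goes at most 41.7 mm and 7.16 degrees, less where a joint would pass 70% of its speed; a pose out of reach is approached as far as the arm can. A call with a gripper value outside its range is refused whole. OPENING is the opening, from 0 (shut) to 1 (fully open), set as the call begins (- or left out, the last holds). The fingers move at their own pace and stop on an object; the grip force is fixed at half the most. Time passes only in rows, so rows that repeat a pose let the fingers close. It gives the time, the measured TCP pose, the force, the opening and the grip force at its end, in the units of the state.
- readout.sense(): the state, without advancing time (a new reading comes with each control period).
- eyes.capture(name): name is "scene" or "top"; returns the picture (420x560x3 uint8, red, green, blue); there is no depth.
- eyes.calibration(name): a dict with "fx", "fy", "cx", "cy" (pixels), "eye" and "attitude" of the camera in the world. Camera axes: x right, y down, z forward; pixel columns grow to the right and rows downward; lengths in mm; the calibration is good to about 2 mm. A picture is of the moment at which its call begins. calibration takes no time and is no camera call.
- job_done(): hands the job in; it is judged then, once.
The state is a dict: "t": time; "qpos": joint angles; "qd": joint speeds; "effort": joint torques, N m; "eef_pos": TCP position; "orientation": TCP orientation; "force": force on the tool from outside, world axes, zero at the start; "torque": the same for the moment, N m; "finger_gap": finger opening in mm; "grasp_force": force on a finger pad.
Only numpy, scipy, OpenCV 4.12 (cv2) and the standard library are available. Lean on these libraries where they do the work, as an engineer would, in place of code of your own. Each camera call takes 0.05 s, during which the arm holds its last target. There are 200 camera calls.

## Working session

There is one attempt and no reset: what is moved stays moved. The work goes in short steps, Python scripts to look and compute and a shell command to move; the robot and the scene stay as the last step left them, time stands still between calls to the robot, and variables do not carry over. Pictures are saved under pics/ and viewed, at most 10 in all, crops included, and the job is handed in when it is done.

```bash
ls; mkdir -p pics; python3 - <<'E'
from plant import readout, eyes
import cv2
for n in ("scene","top"):
    im=eyes.capture(n); cv2.imwrite(f"pics/{n}0.png",im[:,:,::-1]); print(n,eyes.calibration(n))
print(readout.sense())
E
```

```text
pics
scene {'fx': 489.06083080803535, 'fy': 489.06083080803535, 'cx': 271.94034369149074, 'cy': 218.1867905576345, 'eye': array([1307.83774127,   81.55835493,  674.27777873]), 'attitude': array([ 0.59515216,  0.67482178, -0.32171026, -0.29480838])}
top {'fx': 397.9124282921886, 'fy': 397.9124282921886, 'cx': 274.2443832809733, 'cy': 203.22819729549855, 'eye': array([ 386.27266271,   12.95008024, 1029.52833096]), 'attitude': array([ 0.72743535, -0.67578198,  0.07990844, -0.0881542 ])}
{'t': 0.1, 'qpos': array([-1.29449731,  0.61579954, -0.01262644,  1.42472544,  0.00807439,
        1.10342341, -0.04042265]), 'qd': array([ 1.11136354e-03, -2.43457901e-03, -1.05722851e-03, -3.36746062e-03,
        9.25635594e-04,  1.34158995e-03,  3.64586727e-05]), 'effort': array([ 1.08033379e-03, -4.60041547e+01,  2.09793826e-01, -1.66245264e+01,
       -6.12371787e-02,  1.68804597e-02,  8.18456692e-05]), 'eef_pos': array([193.59661153, 619.77675696, 228.61624625]), 'orientation': array([ 1.50802266e-01,  9.88563274e-01, -1.14009313e-03, -1.73818312e-04]), 'force': array([ 0.6271888 ,  0.26639519, -0.27208899]), 'torque': array([-0.02422365, -0.00154441,  0.01636552]), 'grasp_force': 0.0, 'finger_gap': 92.5788772611693}
```

View pics/scene0.png

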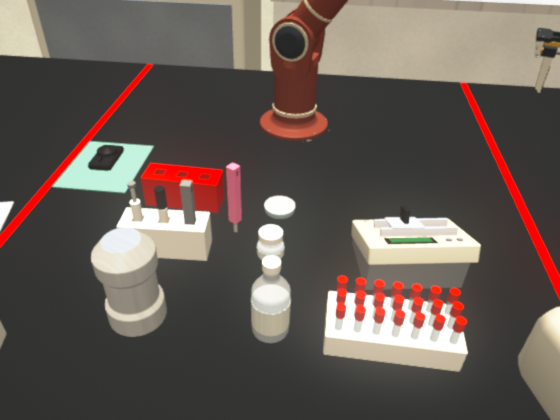

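View pics/top0.png

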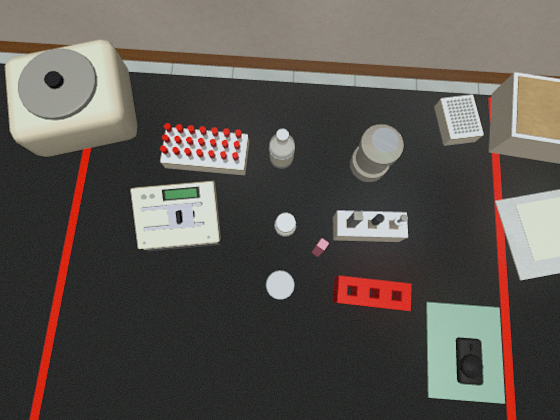

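Top view: the logger is at (176,215) with its shutter tab at (180,216), and the white stand is at (371,226). Wand candidates:
- grey square wand, top (357,218), scene (188,200)
- marker, top (377,219)
- pipette, top (396,220)
- pink look-alike, top (320,247), scene (234,195)
- red stand, top (374,293): not the one meant

I choose the grey one and will check it in a close crop.

```bash
python3 - <<'E'
import cv2,numpy as np
t=cv2.imread("pics/top0.png");s=cv2.imread("pics/scene0.png")
def crop(im,x,y,w,h):
    c=cv2.resize(im[y:y+h,x:x+w],(400,300),interpolation=cv2.INTER_CUBIC)
    f=400/w
    for u in range(-(-x//10)*10,x+w,10):
        cv2.line(c,(int((u-x+.5)*f),0),(int((u-x+.5)*f),4 if u%50 else 12),(0,255,255),1)
        if u%20==0: cv2.putText(c,str(u),(int((u-x+.5)*f)-10,22),0,.35,(0,255,255),1)
    for v in range(-(-y//10)*10,y+h,10):
        cv2.line(c,(0,int((v-y+.5)*f)),(6,int((v-y+.5)*f)),(0,255,255),1); cv2.putText(c,str(v),(8,int((v-y+.5)*f)+4),0,.35,(0,255,255),1)
    return c
m=np.vstack([np.hstack([crop(t,125,175,100,75),crop(t,320,200,100,75)]),np.hstack([crop(s,345,195,140,105),crop(s,110,160,140,105)])])
cv2.imwrite("pics/m1.png",m)
E
```

```text
(no output)
```

View pics/m1.png

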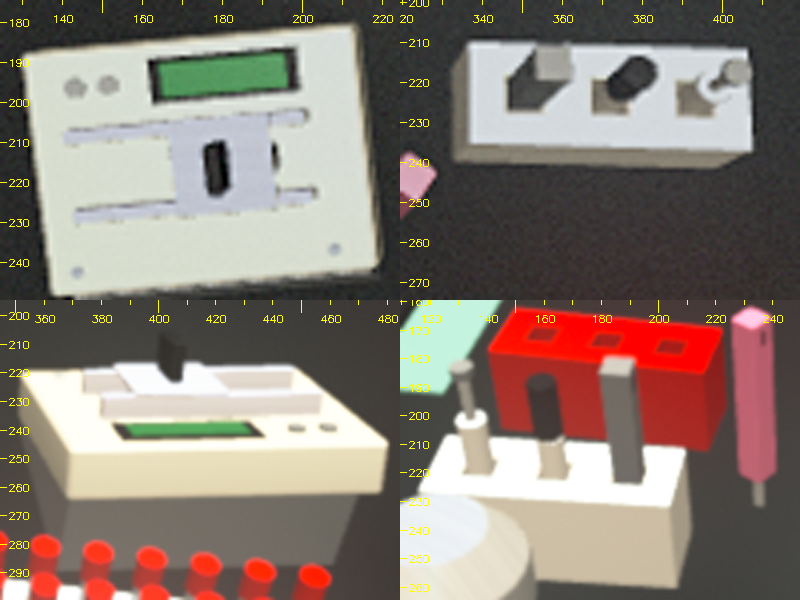

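The crops confirm the choice: the grey flat square-topped wand is in the +y socket, top (357.5,215), scene (186,183). The marker and pipette are beside it and the pink look-alike stands free. Next I'll fit the poses with both cameras.

```bash
cat > h.py <<'E'
import numpy as np
from scipy.spatial.transform import Rotation as R
from scipy.optimize import least_squares
from plant import readout, eyes
C={n:eyes.calibration(n) for n in("scene","top")}
def proj(n,P):
    c=C[n];p=(np.atleast_2d(P)-c["eye"])@R.from_quat(c["attitude"]).as_matrix()
    return np.c_[c["fx"]*p[:,0]/p[:,2]+c["cx"],c["fy"]*p[:,1]/p[:,2]+c["cy"]]
def back(n,uv,z):
    c=C[n];d=R.from_quat(c["attitude"]).apply([(uv[0]-c["cx"])/c["fx"],(uv[1]-c["cy"])/c["fy"],1.])
    return c["eye"]+d*(z-c["eye"][2])/d[2]
def pose(x,y,a,P): return R.from_euler("z",a).apply(P)+[x,y,0]
def fit(obs,x0):
    f=lambda q:np.concatenate([(proj(n,pose(*q,np.array(P,float)))-uv).ravel() for n,P,uv in obs])
    return least_squares(f,x0,loss="soft_l1")
E
cat > fit.py <<'E'
from h import *
T1=lambda L:np.array([[125+u/4-.4,175+v/4-.4] for u,v in L]);T2=lambda L:np.array([[320+(u-400)/4-.4,200+v/4-.4] for u,v in L])
S1=lambda L:np.array([[345+u/2.857-.4,195+(v-300)/2.857-.4] for u,v in L]);S2=lambda L:np.array([[110+(u-400)/2.857-.4,160+(v-300)/2.857-.4] for u,v in L])
h,l=85+70*np.tan(np.radians(20)),85-70*np.tan(np.radians(20))
pp,pm,mm,mp=[70,100,h],[70,-100,h],[-70,-100,l],[-70,100,l]
ot=("top",[pp,pm,mm,mp],T1([(22,52),(355,25),(383,268),(52,298)]))
os_=("scene",[mm,mp,pp,pm],S1([(22,370),(298,366),(388,443),(70,452)]))
for o in([ot],[os_],[ot,os_]):
    r=fit(o,[450,250,0]);print("logger",r.x.round(3),r.fun.round(1))
L=r.x
a,b,c,d=[31,85,75],[31,-85,75],[-31,-85,75],[-31,85,75]
st=("top",[a,b,c,d],T2([(469,42),(748,48),(752,152),(472,146)]))
ss=("scene",[c,d,a,b],S2([(447,436),(687,448),(672,506),(420,490)]))
for o in([st],[ss],[st,ss]):
    r=fit(o,[350,-220,0]);print("stand",r.x.round(3),r.fun.round(1))
St=r.x
print("wand",pose(*St,np.array([[0,52,165]])),back("top",T2([(551,62)])[0],165),back("scene",S2([(619,367)])[0],165))
n=np.array([-.342,0,.94]);pad=np.array([-4,-30,96.]);
for s in(0,9,18,65):
    base=pad+n*7+[0,s,0]   # shutter top centre
    print(s,"tab",pose(*L,np.array([base+28*n])).round(1),"shutter px",proj("top",pose(*L,np.array([base+28*n,base,base+[0,30,0],base+[0,-30,0]]))).round(1).tolist(), proj("scene",pose(*L,np.array([base+28*n]))).round(1))
print("pad",pose(*L,pad[None]))
print("meas plate px",T1([(223,165),(172,168),(274,161)]).round(1))
for nm,uv in(("cup",(285.5,218)),("dish",(280,284))): print(nm,back("top",uv,60 if nm=="cup" else 15).round(0))
print("pinktop",back("top",(322,243),165).round(0),back("scene",(234,168),165).round(0))
E
python3 fit.py
```

```text
logger [5.68077e+02 2.69644e+02 1.64000e-01] [ 0.2  0.5  0.1  0.  -0.7 -0.2  0.3 -0.3]
logger [5.67969e+02 2.70062e+02 1.61000e-01] [-0.5  0.4 -0.2  0.4  1.1 -0.  -0.2 -1.2]
logger [5.68101e+02 2.69891e+02 1.62000e-01] [ 0.1  0.4  0.   0.1 -0.8 -0.1  0.2 -0.4 -0.6  0.5 -0.4  0.4  1.1 -0.
 -0.2 -1.1]
stand [ 583.62  -208.818  -18.798] [ 0.2  0.5 -0.2  0.5  0.2 -0.5 -0.2 -0.5]
stand [ 583.192 -208.357   18.901] [ 0.4 -0.  -0.2  0.2 -0.3 -0.4  0.2  0.4]
stand [ 5.83371e+02 -2.08522e+02  5.10000e-02] [ 0.1  0.6 -0.3  0.6  0.1 -0.4 -0.3 -0.4  0.3  0.  -0.3  0.2 -0.5 -0.4
  0.1  0.4]
wand [[ 580.70414232 -156.59037853  165.        ]] [ 582.1736196 -154.9099574  165.       ] [ 583.39943852 -155.6322152   165.        ]
0 tab [[557.2 237.7 128.9]] shutter px [[183.9, 216.7], [186.2, 215.0], [173.6, 216.1], [198.8, 213.9]] [[398.3 207.9]]
9 tab [[555.7 246.6 128.9]] shutter px [[180.0, 217.0], [182.4, 215.4], [169.8, 216.5], [195.0, 214.3]] [[403.  207.8]]
18 tab [[554.3 255.5 128.9]] shutter px [[176.1, 217.4], [178.6, 215.7], [166.0, 216.8], [191.2, 214.6]] [[407.8 207.7]]
65 tab [[546.7 301.9 128.9]] shutter px [[155.7, 219.2], [158.9, 217.4], [146.2, 218.5], [171.5, 216.3]] [[432.6 207.4]]
pad [[568.99877199 239.63882633  96.        ]]
meas plate px [[180.4 215.8]
 [167.6 216.6]
 [193.1 214.8]]
cup [586.   2.  60.]
dish [426.   4.  15.]
pinktop [514. -80. 165.] [520. -78. 165.]
```

Both cameras agree to within about 1 mm. The logger is at (568,270) with yaw 0.162, the stand at (583.4,-208.5) with yaw 0.051, and the wand at about (582,-155.5). The shutter reads about 13.8 mm open.

The tool can only point down. So I plan to grip the wand and lever it 20° in the fingers against the socket rim, with only the nose left in the socket.

First comes the shutter. The helper below works out moves in tool units.

```bash
cat >> h.py <<'E'
L=np.array([568.1,269.9,.162]);St=np.array([583.4,-208.5,.051])
def togo(target,closedeg=None):
    s=readout.sense();M=R.from_quat(s["orientation"]);m=M.as_matrix()
    d=M.inv().apply(np.array(target)-s["eef_pos"])/25
    yaw=np.degrees(np.arctan2(m[1,1],m[0,1]));sp=0 if closedeg is None else -(((closedeg-yaw+180)%360)-180)/5
    print("t",round(s["t"],2),"pos",s["eef_pos"].round(1),"closeyaw",yaw.round(1),"tiltz",m[2,2].round(4),"F",s["force"].round(1),"gap",s["finger_gap"].round(1),"grip",round(s["grasp_force"],1),"q7",s["qpos"][6].round(2));print("DELTA",d.round(2),"SPIN",round(sp,2))
E
python3 -c "
from h import *
togo([557.5,251.7,175],99.3)"
```

```text
Traceback (most recent call last):
  File "h.py", line 21, in togo
    print("t",round(s["t"],2),"pos",s["eef_pos"].round(1),"closeyaw",yaw.round(1),"tiltz",m[2,2].round(4),"F",s["force"].round(1),"gap",s["finger_gap"].round(1),"grip",round(s["grasp_force"],1),"q7",s["qpos"][6].round(2));print("DELTA",d.round(2),"SPIN",round(sp,2))
                                                                                                                                        ^^^^^^^^^^^^^^^^^^^^^
AttributeError: 'float' object has no attribute 'round'
```

```bash
sed -i 's/s\["finger_gap"\].round(1)/round(s["finger_gap"],1)/' h.py
python3 -c "
from h import *
togo([557.5,251.7,175],99.3)"
```

```text
t 0.1 pos [193.6 619.8 228.6] closeyaw 72.7 tiltz -1.0 F [ 0.6  0.3 -0.3] gap 92.6 grip 0.0 q7 -0.04
DELTA [-18.28  -9.71   2.17] SPIN -5.33
```

```bash
python3 -m crank '[{"delta_pos":[-1,-0.5,0],"spin":-0.5},{"delta_pos":[-2.2,-1.2,0],"spin":-1.2},{"delta_pos":[-3.5,-1.9,0],"spin":-2},{"delta_pos":[-4.8,-2.6,0],"spin":-2.8},{"delta_pos":[-6.1,-3.3,0],"spin":-3.6},{"delta_pos":[-7.4,-4,0],"spin":-4.4},{"delta_pos":[-8.7,-4.7,0],"spin":-5},{"delta_pos":[-10,-5.4,0.5],"spin":-5.3}]' 0.5; python3 -c "
from h import *
togo([557.5,251.7,175],99.3)"
```

```text
t: 0.77
eef_pos: [394.1, 416.6, 218.9]
orientation: [-0.081, 0.997, 0.002, 0.002]
force: [0.6, 1.0, 0.0]
finger_gap: 47.8
grasp_force: 0.0
t 0.77 pos [394.1 416.6 218.9] closeyaw 99.3 tiltz -1.0 F [0.6 1.  0. ] gap 47.8 grip 0.0 q7 0.81
DELTA [-5.38 -7.57  1.75] SPIN -0.0
```

```bash
python3 -m crank '[{"delta_pos":[-0.7,-1,0.2]},{"delta_pos":[-1.5,-2.1,0.5]},{"delta_pos":[-2.3,-3.2,0.8]},{"delta_pos":[-3.1,-4.3,1.1]},{"delta_pos":[-3.9,-5.4,1.4]},{"delta_pos":[-4.7,-6.5,1.7]},{"delta_pos":[-5.3,-7.4,1.7]},{"delta_pos":[-5.3,-7.5,1.7]}]'; python3 -m crank '[{"delta_pos":[0,0,0]},{"delta_pos":[0,0,0]}]' >/dev/null; python3 -c "
from h import *
togo([557.5,251.7,121],99.3)
import cv2
m=[]
for n,x,y in(('top',130,170),('scene',350,150)):
    im=eyes.capture(n)[y:y+100,x:x+130,::-1]; m.append(cv2.resize(im,(390,300),interpolation=2))
cv2.imwrite('pics/a.png',np.hstack(m))"
```

```text
t 0.77 pos [394.1 416.6 218.9] closeyaw 99.3 tiltz -1.0 F [0.6 1.  0. ] gap 47.8 grip 0.0 q7 0.81
DELTA [-5.37 -7.57  3.91] SPIN -0.0invalid input at $[0]: expected keys delta_pos, spin
invalid input at $[0]: expected keys delta_pos, spin
```

View pics/a.png

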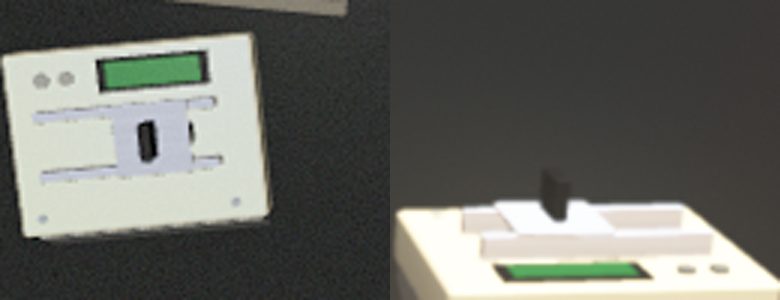

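The rows were refused because every row needs the spin key, so the arm hasn't moved. The picture shows the tab still standing at about (179,217) in the top view. I'll resend with spin.

```bash
python3 -m crank '[{"delta_pos":[-0.7,-1,0.2],"spin":0},{"delta_pos":[-1.5,-2.1,0.5],"spin":0},{"delta_pos":[-2.3,-3.2,0.8],"spin":0},{"delta_pos":[-3.1,-4.3,1.1],"spin":0},{"delta_pos":[-3.9,-5.4,1.4],"spin":0},{"delta_pos":[-4.7,-6.5,1.7],"spin":0},{"delta_pos":[-5.3,-7.4,1.7],"spin":0},{"delta_pos":[-5.4,-7.6,1.7],"spin":0}]' >/dev/null; python3 -m crank '[{"delta_pos":[0,0,0],"spin":0},{"delta_pos":[0,0,0],"spin":0}]' >/dev/null; python3 -c "
from h import *
togo([557.5,251.7,121],99.3)"
```

```text
t 1.7 pos [554.6 252.2 174.4] closeyaw 99.2 tiltz -1.0 F [-0.6  0.5  0.6] gap 46.8 grip 0.0 q7 1.2
DELTA [-0.11 -0.04  2.14] SPIN -0.02
```

```bash
python3 -m crank '[{"delta_pos":[-0.1,0,0.5],"spin":0},{"delta_pos":[-0.1,0,1],"spin":0},{"delta_pos":[-0.1,0,1.5],"spin":0},{"delta_pos":[-0.1,0,1.9],"spin":0},{"delta_pos":[-0.1,0,2.1],"spin":0},{"delta_pos":[-0.1,0,2.1],"spin":0}]'; python3 -m crank '[{"delta_pos":[0,0,0],"spin":0},{"delta_pos":[0,0,0],"spin":0},{"delta_pos":[0,0,0],"spin":0},{"delta_pos":[0,0,0],"spin":0},{"delta_pos":[0,0,0],"spin":0},{"delta_pos":[0,0,0],"spin":0}]' 0; python3 -c "
from h import *
p=pose(*L,np.array([[-4,-30,96.]+np.array([0,65,0])]))
togo([549,303,121],99.3)"
```

```text
t: 2.2
eef_pos: [556.5, 252.1, 120.5]
orientation: [-0.081, 0.997, -0.0, -0.002]
force: [1.0, 0.6, 0.0]
finger_gap: 46.2
grasp_force: 0.0
t: 2.7
eef_pos: [558.3, 251.3, 122.5]
orientation: [-0.08, 0.997, 0.0, 0.0]
force: [-0.6, 0.0, 0.1]
finger_gap: 11.0
grasp_force: 0.0
t 2.7 pos [558.3 251.3 122.5] closeyaw 99.1 tiltz -1.0 F [-0.6  0.   0.1] gap 11.0 grip 0.0 q7 1.19
DELTA [0.04 2.1  0.06] SPIN -0.03
```

```bash
python3 -m crank '[{"delta_pos":[0,0,0],"spin":0},{"delta_pos":[0,0,0],"spin":0},{"delta_pos":[0,0.4,0],"spin":0},{"delta_pos":[0,0.8,0],"spin":0},{"delta_pos":[0,1.2,0],"spin":0},{"delta_pos":[0,1.6,0],"spin":0},{"delta_pos":[0,1.9,0],"spin":0},{"delta_pos":[0,2.02,0],"spin":0}]'; python3 -m crank '[{"delta_pos":[0,0.03,0],"spin":0},{"delta_pos":[0,0.03,0],"spin":0},{"delta_pos":[0,0.03,0],"spin":0},{"delta_pos":[0,0.03,0],"spin":0}]' ; python3 -c "
from h import *
togo([549,303,121],99.3)"
```

```text
t: 3.37
eef_pos: [549.8, 302.7, 122.4]
orientation: [-0.081, 0.997, -0.0, 0.0]
force: [-0.0, -4.4, 6.2]
finger_gap: 9.7
grasp_force: 30.0
t: 3.7
eef_pos: [549.9, 302.6, 122.4]
orientation: [-0.08, 0.997, 0.0, 0.0]
force: [-1.2, -1.1, 4.6]
finger_gap: 9.7
grasp_force: 30.0
t 3.7 pos [549.9 302.6 122.4] closeyaw 99.2 tiltz -1.0 F [-1.2 -1.1  4.6] gap 9.7 grip 30.0 q7 1.12
DELTA [0.03 0.02 0.06] SPIN -0.03
```

```bash
python3 -m crank '[{"delta_pos":[0,0,0],"spin":0},{"delta_pos":[0,0,0],"spin":0},{"delta_pos":[0,0,0],"spin":0},{"delta_pos":[0,0,0],"spin":0},{"delta_pos":[0,0,-0.8],"spin":0},{"delta_pos":[0,0,-1.8],"spin":0},{"delta_pos":[0,0,-3],"spin":0},{"delta_pos":[0,0,-4.3],"spin":0}]' 0.4; python3 -c "
from h import *
togo([582,-100,228],2.9)
import cv2
x,y=345,170
im=eyes.capture('scene')[y:y+100,x:x+130,::-1]; cv2.imwrite('pics/b.png',cv2.resize(im,(520,400),interpolation=2))
n=np.array([-.342,0,.94]);base=np.array([-4,-30,96.])+n*7
for s in(55,60,65): print(s,proj('scene',pose(*L,np.array([base+28*n+[0,s,0],base+[29*.94,s-30,29*.342]]))).round(1)-[x,y])
"
```

```text
t: 4.37
eef_pos: [549.3, 301.6, 229.5]
orientation: [-0.08, 0.997, -0.001, -0.001]
force: [-0.5, -0.7, 0.3]
finger_gap: 37.3
grasp_force: 0.0
t 4.37 pos [549.3 301.6 229.5] closeyaw 99.2 tiltz -1.0 F [-0.5 -0.7  0.3] gap 37.3 grip 0.0 q7 1.13
DELTA [  1.26 -16.07   0.08] SPIN 19.25
55 [[82.4 37.5]
 [70.2 57. ]]
60 [[85.  37.4]
 [72.9 57. ]]
65 [[87.6 37.4]
 [75.6 56.9]]
```

View pics/b.png

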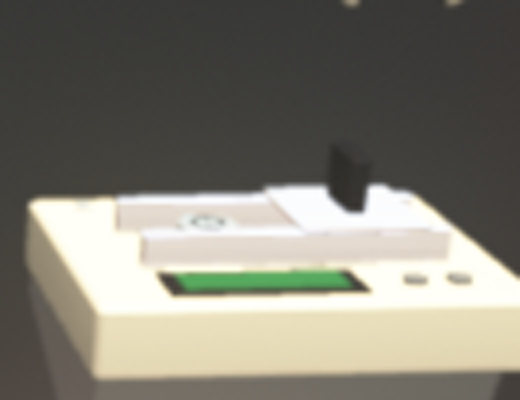

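The shutter is fully open: tab top at crop (349,147) and plate corner at (303,231) match s≈65. The ring on the pad shows at (207,221), scene pixel (396.7,225.3). Now to the wand.

```bash
python3 -m crank '[{"delta_pos":[0,-0.8,0],"spin":1},{"delta_pos":[0.1,-2,0],"spin":2.3},{"delta_pos":[0.2,-3.4,0],"spin":3.6},{"delta_pos":[0.3,-4.8,0],"spin":4.9},{"delta_pos":[0.4,-6.2,0],"spin":6.2},{"delta_pos":[0.5,-7.6,0],"spin":7.5},{"delta_pos":[0.6,-9,0],"spin":8.8},{"delta_pos":[0.7,-10.4,0],"spin":10.1}]' 0.5; python3 -c "
from h import *
togo([582,-155.5,228],2.9)
print(proj('scene',pose(*L,np.array([[-4,-30,96.]]))), [back('top',uv,z).round() for uv,z in(((381,142),175),((283,135),160))])"
```

```text
t: 5.08
eef_pos: [574.0, 40.9, 229.5]
orientation: [0.356, 0.935, 0.0, 0.0]
force: [0.2, 0.3, 0.4]
finger_gap: 46.9
grasp_force: 0.0
t 5.08 pos [574.   40.9 229.5] closeyaw 48.3 tiltz -1.0 F [0.2 0.3 0.4] gap 46.9 grip 0.0 q7 0.81
DELTA [-5.46 -5.66  0.06] SPIN 9.09
[[396.79688379 225.64506856]] [array([ 755., -203.,  175.]), array([763.,  23., 160.])]
```

```bash
python3 -m crank '[{"delta_pos":[-0.7,-0.7,0],"spin":1.2},{"delta_pos":[-1.6,-1.7,0],"spin":2.5},{"delta_pos":[-2.5,-2.6,0],"spin":3.8},{"delta_pos":[-3.4,-3.5,0],"spin":5.1},{"delta_pos":[-4.2,-4.4,0],"spin":6.4},{"delta_pos":[-5,-5.2,0],"spin":7.7},{"delta_pos":[-5.4,-5.6,0],"spin":9},{"delta_pos":[-5.46,-5.66,0],"spin":9.1}]' >/dev/null; python3 -m crank '[{"delta_pos":[0,0,0],"spin":0},{"delta_pos":[0,0,0],"spin":0},{"delta_pos":[0,0,0],"spin":0}]' >/dev/null; python3 -c "
from h import *
togo([582,-155.5,119],2.9)"
```

```text
t 6.0 pos [ 583.4 -151.4  229.4] closeyaw 3.4 tiltz -1.0 F [ 0.5 -0.2  0.5] gap 46.6 grip 0.0 q7 0.48
DELTA [-0.17 -0.06  4.42] SPIN 0.11
```

```bash
python3 -m crank '[{"delta_pos":[-0.17,-0.05,0.4],"spin":0.1},{"delta_pos":[-0.17,-0.05,1.2],"spin":0.1},{"delta_pos":[-0.17,-0.05,2],"spin":0.1},{"delta_pos":[-0.17,-0.05,2.8],"spin":0.1},{"delta_pos":[-0.17,-0.05,3.6],"spin":0.1},{"delta_pos":[-0.17,-0.05,4.2],"spin":0.1},{"delta_pos":[-0.17,-0.05,4.4],"spin":0.1},{"delta_pos":[-0.17,-0.05,4.4],"spin":0.1}]' ; python3 -m crank '[{"delta_pos":[0,0,0],"spin":0},{"delta_pos":[0,0,0],"spin":0},{"delta_pos":[0,0,0],"spin":0},{"delta_pos":[0,0,0],"spin":0},{"delta_pos":[0,0,0],"spin":0},{"delta_pos":[0,0,0],"spin":0},{"delta_pos":[0,0,0],"spin":0}]' 0; python3 -c "
from h import *
togo([582,-155.5,174],2.9)"
```

```text
t: 6.67
eef_pos: [580.9, -157.2, 117.8]
orientation: [0.69, 0.724, -0.001, -0.002]
force: [-0.3, 0.5, -0.6]
finger_gap: 46.6
grasp_force: 0.0
t: 7.25
eef_pos: [582.5, -158.4, 120.4]
orientation: [0.691, 0.723, 0.0, 0.001]
force: [-1.1, 0.7, 4.0]
finger_gap: 19.7
grasp_force: 30.0
t 7.25 pos [ 582.5 -158.4  120.4] closeyaw 2.7 tiltz -1.0 F [-1.1  0.7  4. ] gap 19.7 grip 30.0 q7 0.53
DELTA [ 0.12 -0.01 -2.14] SPIN -0.05
```

```bash
python3 -m crank '[{"delta_pos":[0,0,-0.3],"spin":0},{"delta_pos":[0,0,-0.8],"spin":0},{"delta_pos":[0,0,-1.4],"spin":0},{"delta_pos":[0,0,-1.9],"spin":0},{"delta_pos":[0,0,-2.2],"spin":0},{"delta_pos":[0,0,-2.28],"spin":0},{"delta_pos":[0,0,-2.28],"spin":0},{"delta_pos":[0,0,-2.28],"spin":0}]' ; python3 -c "
from h import *
for i in range(1):
  togo([582.5-46.9*np.sin(.051),-158.4+46.9,177.4],2.9)
import cv2
x,y=130,110
im=eyes.capture('scene')[y:y+105,x:x+140,::-1]; cv2.imwrite('pics/c.png',cv2.resize(im,(560,420),interpolation=2))
"
```

```text
t: 7.92
eef_pos: [581.6, -158.0, 176.0]
orientation: [0.691, 0.723, -0.0, -0.001]
force: [-0.0, 0.4, -1.8]
finger_gap: 19.9
grasp_force: 30.0
t 7.92 pos [ 581.6 -158.   176. ] closeyaw 2.7 tiltz -1.0 F [-0.   0.4 -1.8] gap 19.9 grip 30.0 q7 0.5
DELTA [ 1.86  0.03 -0.05] SPIN -0.05
```

View pics/c.png

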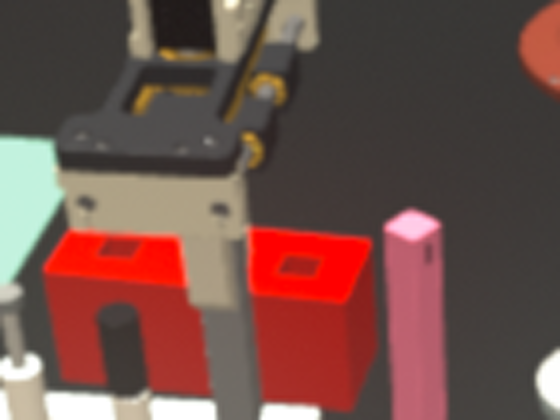

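The wand has come up with the grip; handle bottom is at crop (230,420) and the nose is still in the socket. Now the levering move along the stand's +y.

```bash
python3 -m crank '[{"delta_pos":[0.3,0,0],"spin":0},{"delta_pos":[0.5,0,0],"spin":0},{"delta_pos":[0.7,0,0],"spin":0},{"delta_pos":[0.9,0,0],"spin":0}]'; python3 -m crank '[{"delta_pos":[0.2,0,0],"spin":0},{"delta_pos":[0.4,0,0],"spin":0},{"delta_pos":[0.6,0,0],"spin":0},{"delta_pos":[0.8,0,0],"spin":0},{"delta_pos":[0.95,0,0],"spin":0},{"delta_pos":[0.97,0,0],"spin":0},{"delta_pos":[0.97,0,0],"spin":0}]' ; python3 -c "
from h import *
togo([582.5-46.9*np.sin(.051),-158.4+46.9,177.4],2.9)
import cv2
x,y=130,130
im=eyes.capture('scene')[y:y+105,x:x+140,::-1]; cv2.imwrite('pics/d.png',cv2.resize(im,(560,420),interpolation=2))
"
```

```text
t: 8.3
eef_pos: [580.2, -139.1, 176.1]
orientation: [0.691, 0.723, -0.003, 0.002]
force: [-0.6, -5.2, -3.7]
finger_gap: 19.8
grasp_force: 30.0
t: 8.88
eef_pos: [579.4, -113.8, 176.4]
orientation: [0.691, 0.723, -0.002, 0.001]
force: [-0.7, -5.9, -2.3]
finger_gap: 19.8
grasp_force: 30.0
t 8.88 pos [ 579.4 -113.8  176.4] closeyaw 2.6 tiltz -1.0 F [-0.7 -5.9 -2.3] gap 19.8 grip 30.0 q7 0.43
DELTA [ 0.09  0.03 -0.04] SPIN -0.06
```

View pics/d.png

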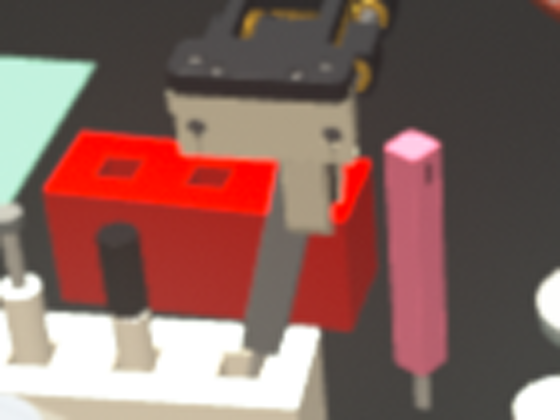

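The wand now leans to +y about the socket rim; handle lower end at crop (265,345), nose in the socket. A touch more, then lift clear and measure the tilt.

```bash
python3 -m crank '[{"delta_pos":[0.09,0,0],"spin":0},{"delta_pos":[0.09,0,0],"spin":0},{"delta_pos":[0.09,0,-0.3],"spin":0},{"delta_pos":[0.09,0,-1],"spin":0},{"delta_pos":[0.09,0,-1.8],"spin":0},{"delta_pos":[0.09,0,-2.6],"spin":0},{"delta_pos":[0.09,0,-3.1],"spin":0},{"delta_pos":[0.09,0,-3.2],"spin":0}]' >/dev/null; python3 -m crank '[{"delta_pos":[0,0,0],"spin":0},{"delta_pos":[0,0,0],"spin":0},{"delta_pos":[0,0,0],"spin":0},{"delta_pos":[0,0,0],"spin":0}]' ; python3 -c "
from h import *
togo([570,240,260],99.3)
import cv2
x,y=155,100
im=eyes.capture('scene')[y:y+105,x:x+140,::-1]; a=cv2.resize(im,(400,300),interpolation=2)
x,y=310,190
im=eyes.capture('top')[y:y+75,x:x+100,::-1]; cv2.imwrite('pics/e.png',np.hstack([a,cv2.resize(im,(400,300),interpolation=2)]))
"
```

```text
t: 9.93
eef_pos: [579.2, -108.8, 255.4]
orientation: [0.69, 0.723, -0.001, -0.001]
force: [-0.1, 0.6, -1.1]
finger_gap: 20.0
grasp_force: 30.0
t 9.93 pos [ 579.2 -108.8  255.4] closeyaw 2.7 tiltz -1.0 F [-0.1  0.6 -1.1] gap 20.0 grip 30.0 q7 0.39
DELTA [13.95  0.28 -0.17] SPIN -19.33
```

View pics/e.png

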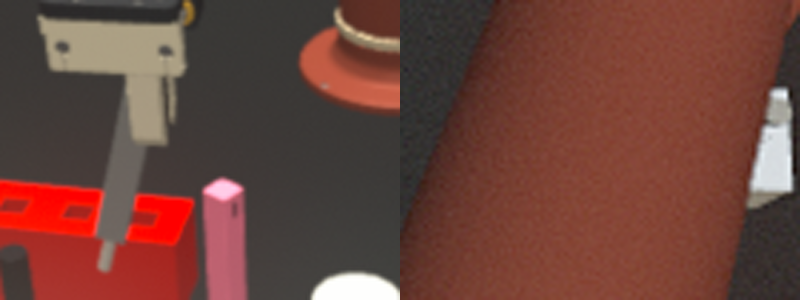

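```bash
python3 -c "
from h import *
def bx(p,x0):
    uv=np.array(p)/2.857+[155,100]-.4
    c=C['scene'];d=R.from_quat(c['attitude']).apply([(uv[0]-c['cx'])/c['fx'],(uv[1]-c['cy'])/c['fy'],1.])
    return c['eye']+d*(x0-c['eye'][0])/d[0]
for x0 in(589,569):
  a,b=bx((128,75),x0),bx((97,238),x0);print('left edge',a.round(1),b.round(1),np.degrees(np.arctan2(a[1]-b[1],a[2]-b[2])))
a,b=bx((146,145),589),bx((127,243),589);print('right edge',a.round(1),b.round(1),np.degrees(np.arctan2(a[1]-b[1],a[2]-b[2])))
t=bx((104,270),579);print('tip',t.round(1))
s=bx((113,241),579);print('noseroot',s.round(1),np.degrees(np.arctan2(s[1]-t[1],s[2]-t[2])))
G=np.array([579.2,-108.8+1.,263.4]);print('tip->G',np.linalg.norm(G-t),np.degrees(np.arctan2(G[1]-t[1],G[2]-t[2])))
"
```

```text
left edge [ 589.  -120.   287.4] [ 589.  -149.4  169.7] 14.036981000364998
left edge [ 569.  -125.6  276.6] [ 569.  -155.9  155.6] 14.036981000364994
right edge [ 589.  -112.5  241. ] [ 589.  -130.   167.7] 13.429263581691316
tip [ 579.  -150.3  137.5]
noseroot [ 579.  -142.2  161.3] 18.738787433369524
tip->G 132.90373986213427 18.636963648590246
```

```bash
python3 -c "
from h import *
im=eyes.capture('scene').astype(int)
W=[]
for v in range(152,197,1):
    r=im[v,184:212];val=r.mean(1);sat=r.max(1)-r.min(1)
    i=np.where((sat<30)&(val>72))[0]
    if len(i):W.append((v,i.min()+184,i.max()+184,round(i.mean()+184,1)))
print(W)
w=np.array([q for q in W if 154<=q[0]<=180],float)
def bx(uv,x0):
    c=C['scene'];d=R.from_quat(c['attitude']).apply([(uv[0]-c['cx'])/c['fx'],(uv[1]-c['cy'])/c['fy'],1.])
    return c['eye']+d*(x0-c['eye'][0])/d[0]
for k in(1,2,3):
    p=np.polyfit(w[:,0],w[:,k],1);a,b=[bx((np.polyval(p,v),v),584) for v in(154,180)]
    print(k,a.round(1),b.round(1),np.degrees(np.arctan2(a[1]-b[1],a[2]-b[2])).round(1),(np.polyval(p,w[:,0])-w[:,k]).std().round(2))
"
```

```text
[(152, np.int64(193), np.int64(205), np.float64(199.0)), (153, np.int64(193), np.int64(205), np.float64(199.0)), (154, np.int64(193), np.int64(205), np.float64(199.0)), (155, np.int64(193), np.int64(205), np.float64(199.0)), (156, np.int64(192), np.int64(204), np.float64(198.0)), (157, np.int64(192), np.int64(204), np.float64(198.0)), (158, np.int64(192), np.int64(204), np.float64(198.0)), (159, np.int64(192), np.int64(204), np.float64(198.0)), (160, np.int64(192), np.int64(204), np.float64(198.0)), (161, np.int64(191), np.int64(203), np.float64(197.0)), (162, np.int64(191), np.int64(203), np.float64(197.0)), (163, np.int64(191), np.int64(203), np.float64(197.0)), (164, np.int64(191), np.int64(203), np.float64(197.0)), (165, np.int64(190), np.int64(202), np.float64(196.0)), (166, np.int64(192), np.int64(202), np.float64(197.0)), (167, np.int64(192), np.int64(201), np.float64(196.5)), (168, np.int64(192), np.int64(201), np.float64(196.5)), (169, np.int64(192), np.int64(200), np.float64(196.0)), (170, np.int64(192), np.int64(200), np.float64(196.0)), (171, np.int64(191), np.int64(200),
[... 725 characters left out ...]
4), np.float64(193.0)), (185, np.int64(192), np.int64(193), np.float64(192.5)), (186, np.int64(192), np.int64(193), np.float64(192.5)), (187, np.int64(191), np.int64(193), np.float64(192.0)), (188, np.int64(191), np.int64(193), np.float64(192.0)), (189, np.int64(191), np.int64(192), np.float64(191.5)), (190, np.int64(191), np.int64(192), np.float64(191.5)), (191, np.int64(191), np.int64(192), np.float64(191.5)), (192, np.int64(191), np.int64(192), np.float64(191.5)), (193, np.int64(191), np.int64(191), np.float64(191.0))]
1 [ 584.  -138.3  228.6] [ 584.  -147.4  172.9] 9.3 0.58
2 [ 584.  -115.4  230.5] [ 584.  -133.1  174.3] 17.4 0.37
3 [ 584.  -126.9  229.6] [ 584.  -140.3  173.6] 13.5 0.29
```

```bash
python3 -c "
from h import *
def bx(uv,x0):
    c=C['scene'];d=R.from_quat(c['attitude']).apply([(uv[0]-c['cx'])/c['fx'],(uv[1]-c['cy'])/c['fy'],1.])
    return c['eye']+d*(x0-c['eye'][0])/d[0]
f=np.array([bx(p,589.5) for p in((199,153.5),(198,158),(197,162.5))])
n=np.array([bx(p,579.5) for p in((192.5,185.5),(192,187.5),(191.5,190.5),(191,193.8))])
P=np.r_[f,n];print(P.round(1))
k=np.polyfit(P[:,2],P[:,1],1);print('theta',np.degrees(np.arctan(k[0])),'resid',(np.polyval(k,P[:,2])-P[:,1]).round(1),'axis y at grip z',np.polyval(k,263.4))
"
```

```text
[[ 589.5 -124.8  234. ]
 [ 589.5 -127.3  224.7]
 [ 589.5 -129.9  215.2]
 [ 579.5 -145.5  157.9]
 [ 579.5 -146.8  153.2]
 [ 579.5 -148.4  146.3]
 [ 579.5 -150.1  138.5]]
theta 15.03439286963975 resid [-0.1 -0.  -0.   0.2  0.3  0.  -0.4] axis y at grip z -116.93934767483948
```

Fitting the visible axis gives a tilt of about 15°, so some of the levering went into slip in the pads. I'll put the nose back into the socket, shallower for a longer lever, and add about 5°.

```bash
python3 -m crank '[{"delta_pos":[-0.2,0,0.2],"spin":0},{"delta_pos":[-0.2,0,0.8],"spin":0},{"delta_pos":[-0.2,0,1.4],"spin":0},{"delta_pos":[-0.2,0,2],"spin":0},{"delta_pos":[-0.2,0,2.5],"spin":0},{"delta_pos":[-0.2,0,2.8],"spin":0},{"delta_pos":[-0.2,0,2.85],"spin":0},{"delta_pos":[-0.2,0,2.85],"spin":0}]'; python3 -m crank '[{"delta_pos":[0.2,0,0],"spin":0},{"delta_pos":[0.35,0,0],"spin":0},{"delta_pos":[0.5,0,0],"spin":0},{"delta_pos":[0.65,0,0],"spin":0},{"delta_pos":[0.8,0,0],"spin":0},{"delta_pos":[0.87,0,0],"spin":0},{"delta_pos":[0.87,0,0],"spin":0}]';python3 -m crank '[{"delta_pos":[0,0,-0.2],"spin":0},{"delta_pos":[0,0,-0.8],"spin":0},{"delta_pos":[0,0,-1.4],"spin":0},{"delta_pos":[0,0,-2],"spin":0},{"delta_pos":[0,0,-2.5],"spin":0},{"delta_pos":[0,0,-2.9],"spin":0},{"delta_pos":[0,0,-2.9],"spin":0},{"delta_pos":[0,0,-2.9],"spin":0}]'; python3 -c "
from h import *
import cv2
togo([570,240,260],99.3)
im=eyes.capture('scene');cv2.imwrite('pics/f.png',cv2.resize(im[110:215,160:300,::-1],(800,600),interpolation=2))
"
```

```text
t: 10.75
eef_pos: [579.9, -114.6, 185.0]
orientation: [0.691, 0.723, -0.0, -0.0]
force: [-0.3, -0.2, -0.9]
finger_gap: 19.7
grasp_force: 30.0
t: 11.33
eef_pos: [579.4, -93.4, 186.1]
orientation: [0.691, 0.723, -0.0, 0.001]
force: [-0.8, -3.7, -0.7]
finger_gap: 19.5
grasp_force: 30.0
t: 12.0
eef_pos: [579.1, -91.2, 258.2]
orientation: [0.69, 0.724, 0.001, -0.0]
force: [0.8, 0.6, -1.0]
finger_gap: 19.9
grasp_force: 30.0
t 12.0 pos [579.1 -91.2 258.2] closeyaw 2.7 tiltz -1.0 F [ 0.8  0.6 -1. ] gap 19.9 grip 30.0 q7 0.36
DELTA [13.25  0.26 -0.05] SPIN -19.32
```

View pics/f.png

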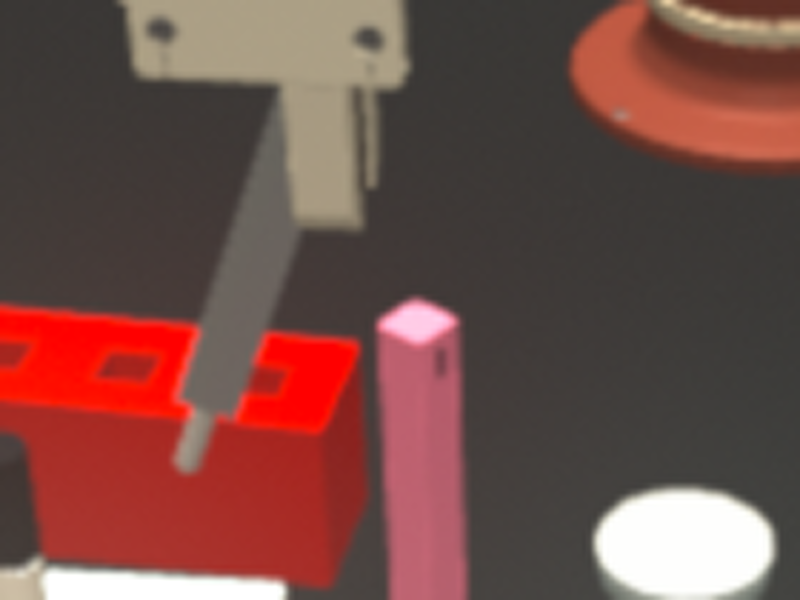

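The wand leans more now: handle left edge (262,150)→(180,400), right edge (298,235)→(238,418), tip (187,468).

```bash
cat > tilt.py <<'E'
from h import *
def bx(p,x0):
    uv=np.array(p)/5.714+[160,110]-.4
    c=C['scene'];d=R.from_quat(c['attitude']).apply([(uv[0]-c['cx'])/c['fx'],(uv[1]-c['cy'])/c['fy'],1.])
    return c['eye']+d*(x0-c['eye'][0])/d[0]
ang=lambda a,b:np.degrees(np.arctan2(a[1]-b[1],a[2]-b[2])).round(1)
l=[bx(p,589.) for p in((262,150),(180,400))];r=[bx(p,589.) for p in((298,235),(238,418))]
t=bx((187,468),579.);n=bx((207,415),579.)
print('edges',ang(*l),ang(*r),'nose',ang(n,t),'tip',t.round(1),'root',n.round(1))
print(np.round(l,1).tolist(),np.round(r,1).tolist())
th=np.radians(19)
u=np.array([np.cos(th),-np.sin(th)])
print('perp coords (y,z)·u: left',[(q[1:]@u).round(1) for q in l],'right',[(q[1:]@u).round(1) for q in r],'tip',(t[1:]@u).round(1),'nose',(n[1:]@u).round(1),'grip',(np.array([-91.2,266.2])@u).round(1))
print('finger bottom',bx((328,228),606.).round(1))
E
python3 tilt.py
```

```text
edges 19.8 19.0 nose 21.4 tip [ 579.  -147.2  143.7] root [ 579.  -138.7  165.5]
[[589.0, -111.0, 269.3], [589.0, -144.0, 177.4]] [[589.0, -101.9, 241.2], [589.0, -125.6, 172.3]]
perp coords (y,z)·u: left [np.float64(-192.6), np.float64(-193.9)] right [np.float64(-174.8), np.float64(-174.8)] tip -186.0 nose -185.0 grip -172.9
finger bottom [606.  -88.4 254.5]
```

The tilt is now about 19.5°. The tip sits 56 mm behind the TCP along tool x and about 117 mm below it. So over the pad the TCP belongs at about (513.7,230.6).

```bash
python3 -c "
from h import *
togo([513.7,230.6,255],99.3)"; python3 -m crank '[{"delta_pos":[0.6,0.1,-0.1],"spin":-1},{"delta_pos":[1.5,0.3,-0.2],"spin":-2.3},{"delta_pos":[2.4,0.5,-0.3],"spin":-3.6},{"delta_pos":[3.3,0.7,-0.3],"spin":-4.9},{"delta_pos":[4.2,0.9,-0.3],"spin":-6.2},{"delta_pos":[5.1,1.1,-0.3],"spin":-7.5},{"delta_pos":[6,1.3,-0.3],"spin":-8.8},{"delta_pos":[6.5,1.5,-0.3],"spin":-9.6}]' >/dev/null;python3 -m crank '[{"delta_pos":[0,0,0],"spin":0},{"delta_pos":[0,0,0],"spin":0}]' >/dev/null; python3 -c "
from h import *
togo([513.7,230.6,255],99.3)"
```

```text
t 12.05 pos [578.6 -91.5 257.4] closeyaw 2.7 tiltz -1.0 F [ 0.5  0.4 -1.4] gap 19.9 grip 30.0 q7 0.36
DELTA [12.99 -1.99  0.12] SPIN -19.32
t 12.88 pos [608.2  71.8 264.1] closeyaw 50.6 tiltz -1.0 F [-0.9 -1.2 -0.4] gap 19.5 grip 30.0 q7 0.8
DELTA [6.95 2.51 0.37] SPIN -9.73
```

```bash
python3 -m crank '[{"delta_pos":[0.6,0.2,0],"spin":-1},{"delta_pos":[1.5,0.5,0],"spin":-2.3},{"delta_pos":[2.5,0.9,0],"spin":-3.6},{"delta_pos":[3.5,1.3,0],"spin":-4.9},{"delta_pos":[4.5,1.7,0],"spin":-6.2},{"delta_pos":[5.5,2,0],"spin":-7.5},{"delta_pos":[6.4,2.3,0.1],"spin":-8.8},{"delta_pos":[6.95,2.5,0.3],"spin":-9.7}]' >/dev/null;python3 -m crank '[{"delta_pos":[0,0,0],"spin":0},{"delta_pos":[0,0,0],"spin":0},{"delta_pos":[0,0,0],"spin":0}]' >/dev/null; python3 -c "
from h import *
togo([513.7,230.6,228],99.3)"
```

```text
t 13.8 pos [515.4 227.  257.9] closeyaw 98.8 tiltz -1.0 F [ 0.4 -0.3 -1. ] gap 19.7 grip 30.0 q7 1.23
DELTA [0.05 0.16 1.19] SPIN -0.1
```

```bash
python3 -m crank '[{"delta_pos":[0.05,0.15,0.3],"spin":-0.1},{"delta_pos":[0.05,0.15,0.7],"spin":-0.1},{"delta_pos":[0.05,0.15,1],"spin":-0.1},{"delta_pos":[0.05,0.15,1.2],"spin":-0.1},{"delta_pos":[0.05,0.15,1.2],"spin":-0.1},{"delta_pos":[0.05,0.15,1.2],"spin":-0.1}]' ; python3 -c "
from h import *
import cv2
togo([513.7,230.6,215],99.3)
a=cv2.resize(eyes.capture('scene')[165:240,350:450,::-1],(400,300),interpolation=2);b=cv2.resize(eyes.capture('top')[175:250,145:245,::-1],(400,300),interpolation=2)
cv2.imwrite('pics/g.png',np.hstack([a,b]))
"
```

```text
t: 14.3
eef_pos: [512.3, 233.2, 227.3]
orientation: [-0.084, 0.996, -0.0, -0.001]
force: [-0.2, 0.3, -0.8]
finger_gap: 19.7
grasp_force: 30.0
t 14.3 pos [512.3 233.2 227.3] closeyaw 99.6 tiltz -1.0 F [-0.2  0.3 -0.8] gap 19.7 grip 30.0 q7 1.22
DELTA [-0.04 -0.11  0.49] SPIN 0.07
```

View pics/g.png

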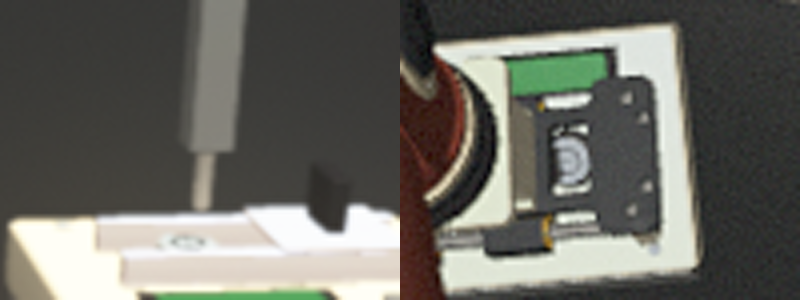

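Left (scene): wand tip at crop (203,209), scene pixel (400.3,216.9). It hangs just above and slightly +y of the ring at (187,241). The top view is mostly hidden by the arm. Now the numbers.

```bash
cat > tip.py <<'E'
import sys
from h import *
uv=np.array([float(sys.argv[1]),float(sys.argv[2])])
s=readout.sense();m=R.from_quat(s['orientation']).as_matrix();p=s['eef_pos']
pad=pose(*L,np.array([[-4,-30,96.]]))[0]
c=C['scene'];d=R.from_quat(c['attitude']).apply([(uv[0]-c['cx'])/c['fx'],(uv[1]-c['cy'])/c['fy'],1.])
for off in(53,56,59):
    x0=(p-off*m[:,0])[0];t=c['eye']+d*(x0-c['eye'][0])/d[0]
    print('off',off,'tip',t.round(1),'along tool x,y,z from tcp',((t-p)@m).round(1),'tip-pad tool',((t-pad)@m).round(1))
print('pad',pad.round(1))
E
python3 tip.py 400.0 216.6
```

```text
off 53 tip [564.9 242.7 114.8] along tool x,y,z from tcp [-53.    0.2 113.3] tip-pad tool [  3.5   3.7 -18.8]
off 56 tip [567.9 242.  117. ] along tool x,y,z from tcp [-55.8  -0.9 111.1] tip-pad tool [  0.7   2.5 -21. ]
off 59 tip [570.8 241.4 119.3] along tool x,y,z from tcp [-58.6  -2.  108.8] tip-pad tool [ -2.1   1.4 -23.3]
pad [569.  239.6  96. ]
```

```bash
python3 -m crank '[{"delta_pos":[0,-0.11,0.1],"spin":0.05},{"delta_pos":[0,-0.11,0.2],"spin":0.05},{"delta_pos":[-0.02,-0.11,0.3],"spin":0.05},{"delta_pos":[-0.05,-0.11,0.4],"spin":0.05},{"delta_pos":[-0.05,-0.11,0.5],"spin":0.05},{"delta_pos":[-0.05,-0.11,0.5],"spin":0.05},{"delta_pos":[-0.05,-0.11,0.5],"spin":0.05},{"delta_pos":[-0.05,-0.11,0.5],"spin":0.05}]' ; python3 -c "
from h import *
import time
togo([513.7,230.6,207],99.3)
F=[]
im=eyes.capture('scene').astype(int)
for v in range(212,228): print(v,im[v,388:412].mean(1).astype(int).tolist())
for i in range(6):
    eyes.capture('scene');s=readout.sense();F.append(np.r_[s['force'],s['eef_pos']])
print(np.mean(F,0).round(2),np.std(F,0).round(2))
"
```

```text
t: 15.07
eef_pos: [514.1, 231.1, 215.4]
orientation: [-0.082, 0.997, 0.0, 0.0]
force: [-1.3, -0.7, -1.5]
finger_gap: 19.9
grasp_force: 30.0
t 15.07 pos [514.1 231.1 215.4] closeyaw 99.4 tiltz -1.0 F [-1.3 -0.7 -1.5] gap 19.9 grip 30.0 q7 1.22
DELTA [ 0.02 -0.02  0.34] SPIN 0.02
212 [66, 65, 65, 66, 65, 65, 66, 69, 96, 129, 150, 154, 130, 88, 68, 65, 65, 66, 65, 65, 65, 65, 65, 65]
213 [66, 66, 65, 66, 66, 66, 66, 71, 103, 136, 154, 157, 130, 87, 69, 65, 66, 66, 66, 65, 66, 65, 65, 65]
214 [65, 65, 65, 66, 66, 67, 65, 72, 109, 140, 156, 159, 130, 84, 68, 66, 66, 66, 66, 66, 66, 65, 66, 66]
215 [66, 66, 66, 66, 66, 66, 67, 74, 113, 145, 160, 161, 126, 79, 68, 67, 67, 67, 66, 66, 65, 66, 68, 71]
216 [66, 66, 66, 66, 66, 66, 67, 78, 118, 150, 163, 162, 126, 79, 67, 66, 67, 67, 66, 67, 67, 67, 80, 111]
217 [74, 74, 75, 74, 74, 75, 78, 87, 124, 154, 166, 164, 129, 90, 81, 81, 81, 81, 81, 81, 86, 92, 114, 169]
218 [132, 132, 132, 133, 133, 135, 148, 147, 145, 160, 169, 168, 164, 162, 162, 161, 160, 160, 161, 163, 180, 193, 199, 218]
219 [226, 226, 226, 225, 225, 227, 233, 221, 177, 165, 172
[... 472 characters left out ...]
216, 206, 199, 188, 186, 190, 205, 215, 217, 216, 215, 214, 214, 214, 214, 214, 214, 214, 214]
224 [213, 218, 226, 232, 224, 201, 195, 197, 188, 198, 203, 201, 204, 217, 223, 217, 213, 212, 212, 212, 212, 211, 212, 212]
225 [212, 216, 228, 233, 210, 173, 205, 228, 219, 221, 221, 195, 174, 214, 233, 228, 218, 212, 211, 211, 212, 212, 212, 212]
226 [215, 202, 215, 232, 230, 216, 211, 223, 215, 214, 223, 221, 212, 229, 240, 239, 232, 225, 225, 225, 225, 225, 225, 228]
227 [236, 228, 226, 238, 245, 245, 240, 234, 228, 224, 225, 228, 240, 247, 248, 248, 246, 246, 246, 246, 246, 246, 246, 248]
[-7.0000e-02  1.2000e-01 -9.4000e-01  5.1414e+02  2.3100e+02  2.1552e+02] [0.39 0.56 0.24 0.02 0.03 0.02]
```

```bash
python3 tip.py 397.7 222.4
```

```text
off 53 tip [566.4 240.5 101.9] along tool x,y,z from tcp [-53.1   0.9 113.6] tip-pad tool [ 2.4  1.3 -5.9]
off 56 tip [569.4 239.9 104.2] along tool x,y,z from tcp [-55.9  -0.2 111.3] tip-pad tool [-0.4  0.2 -8.2]
off 59 tip [572.3 239.3 106.4] along tool x,y,z from tcp [-58.8  -1.3 109.1] tip-pad tool [ -3.2  -0.9 -10.4]
pad [569.  239.6  96. ]
```

```bash
python3 -m crank '[{"delta_pos":[0,0,0.08],"spin":0},{"delta_pos":[0,0,0.16],"spin":0},{"delta_pos":[0,0,0.22],"spin":0},{"delta_pos":[0,0,0.22],"spin":0},{"delta_pos":[0,0,0.22],"spin":0}]' |sed -n 2,4p; cat > f.py <<'E'
from h import *
F=[]
for i in range(8):
    eyes.capture('scene');s=readout.sense();F.append(np.r_[s['force'],s['eef_pos'],s['grasp_force'],s['finger_gap']])
print('t',s['t'],np.mean(F,0).round(2),np.std(F,0)[:3].round(2))
E
python3 f.py
```

```text
eef_pos: [514.0, 230.9, 209.7]
orientation: [-0.082, 0.997, -0.0, -0.0]
force: [-0.1, 0.2, -1.0]
t 16.2333 [ 1.0000e-01 -7.0000e-02 -1.0200e+00  5.1411e+02  2.3097e+02  2.0993e+02
  3.0000e+01  1.9810e+01] [0.55 0.68 0.54]
```

Still no contact (z-force unchanged at -1.0 N). On in small steps along the face normal.

```bash
python3 -m crank '[{"delta_pos":[-0.01,0,0.04],"spin":0},{"delta_pos":[-0.02,0,0.08],"spin":0},{"delta_pos":[-0.02,0,0.1],"spin":0},{"delta_pos":[-0.02,0,0.1],"spin":0}]' |sed -n 4p; python3 f.py;  python3 -m crank '[{"delta_pos":[-0.02,0,0.04],"spin":0},{"delta_pos":[-0.03,0,0.08],"spin":0},{"delta_pos":[-0.03,0,0.08],"spin":0},{"delta_pos":[-0.03,0,0.08],"spin":0}]' |sed -n 4p; python3 f.py
```

```text
force: [-1.0, -0.5, -0.3]
t 16.9667 [ 2.1000e-01 -1.2000e-01 -2.5000e-01  5.1467e+02  2.3106e+02  2.0747e+02
  3.0000e+01  1.9930e+01] [0.59 0.51 0.34]
force: [-1.2, -1.2, 0.3]
t 17.7 [-2.6000e-01 -1.2000e-01  6.9000e-01  5.1533e+02  2.3119e+02  2.0547e+02
  3.0000e+01  1.9880e+01] [0.49 0.38 0.39]
```

Contact has begun: +1.7 N so far, about 3 mm of pad travel. Another 2 mm along the normal.

```bash
python3 -m crank '[{"delta_pos":[-0.01,0,0.04],"spin":0},{"delta_pos":[-0.03,0,0.08],"spin":0},{"delta_pos":[-0.03,0,0.08],"spin":0},{"delta_pos":[-0.03,0,0.08],"spin":0}]' |sed -n 4p; python3 f.py; python3 -c "
from h import *
im=eyes.capture('scene').astype(int)
for v in range(216,232): print(v,im[v,386:410].mean(1).astype(int).tolist())
n=np.array([-.342,0,.94]);p=np.array([-4,-30,96.])
th=np.linspace(0,2*np.pi,5)[:4]
for h in(0,-5):
  c=p+n*h;print(h,proj('scene',pose(*L,np.array([c,c+[0,14,0],c-[0,14,0],c+14*np.array([.94,0,.342]),c+[0,7.5,0],c-[0,7.5,0],c+7.5*np.array([.94,0,.342]),c+4*np.array([.94,0,.342])]))).round(1).tolist())
"
```

```text
force: [-1.0, -0.4, 1.8]
t 18.4333 [-5.8000e-01 -3.6000e-01  1.7000e+00  5.1605e+02  2.3130e+02  2.0346e+02
  3.0000e+01  1.9810e+01] [0.44 0.29 0.41]
216 [66, 66, 66, 67, 66, 66, 66, 66, 69, 84, 120, 144, 152, 139, 102, 72, 67, 67, 67, 67, 66, 66, 67, 67]
217 [75, 74, 74, 75, 74, 74, 75, 75, 80, 96, 124, 147, 154, 140, 107, 84, 82, 80, 83, 82, 81, 82, 86, 92]
218 [133, 133, 133, 132, 133, 133, 132, 135, 148, 145, 139, 151, 157, 151, 154, 162, 162, 162, 161, 161, 161, 164, 180, 194]
219 [226, 226, 226, 226, 226, 226, 225, 226, 233, 213, 162, 155, 162, 179, 223, 239, 240, 237, 236, 236, 235, 236, 244, 248]
220 [247, 247, 247, 247, 247, 247, 247, 247, 247, 224, 166, 158, 167, 197, 236, 247, 247, 245, 242, 242, 241, 241, 242, 242]
221 [218, 218, 222, 225, 225, 225, 225, 225, 223, 191, 157, 161, 169, 187, 213, 223, 224, 223, 222, 223, 222, 222, 222, 221]
222 [217, 217, 217, 218, 218, 218, 217, 218, 214, 182, 155, 164, 170, 185, 206, 216, 217, 217, 217, 217, 217, 217, 217, 217]
223 [216, 216, 215, 215, 215, 215, 215, 215, 208, 177, 158, 167, 170, 183, 205, 214, 215, 215, 215, 215, 215, 21
[... 575 characters left out ...]
5, 245, 246, 246, 246, 246, 246, 246, 248, 248, 248, 248, 248]
229 [236, 234, 234, 234, 233, 229, 226, 225, 224, 223, 222, 222, 221, 220, 221, 221, 222, 220, 220, 220, 220, 220, 219, 219]
230 [220, 221, 220, 220, 220, 219, 218, 218, 218, 218, 218, 218, 217, 217, 217, 217, 217, 217, 217, 217, 216, 216, 217, 217]
231 [217, 218, 217, 218, 218, 217, 217, 217, 217, 216, 216, 216, 216, 216, 216, 216, 216, 216, 216, 216, 216, 216, 216, 216]
0 [[396.8, 225.6], [404.1, 225.5], [389.5, 225.8], [399.0, 228.1], [400.7, 225.6], [392.9, 225.7], [398.0, 227.0], [397.4, 226.3]]
-5 [[396.6, 228.1], [403.9, 228.0], [389.3, 228.3], [398.8, 230.7], [400.5, 228.1], [392.7, 228.2], [397.7, 229.5], [397.2, 228.9]]
```

The pad is about 4.8 mm in at about 2.9 N. The tip column (397.1) matches the pad centre (396.6), the grip holds at 30 N and the readings are steady. Handing in.

```bash
python3 f.py; python3 -c "
from plant import job_done
print(job_done())"
```

```text
t 18.8833 [-8.6000e-01 -3.1000e-01  2.2000e+00  5.1607e+02  2.3130e+02  2.0341e+02
  3.0000e+01  1.9940e+01] [0.45 0.39 0.44]
the job is handed in; nothing more can be done
None
```

I handed the job in with the shutter fully open and the gripper still holding the wand's tip on the pad, about 5 mm in at about 3 N; the wand's tilt (about 19.5° against the face's 20°) was last measured before it touched the pad, and the hand-in gave no verdict.

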